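Fit the air filter and set the metering valve

TASK

Take the tabbed filter cassette out of the rack and slide it fully home in the slot of the air unit's filter housing. Then, by its crank handle, turn the unit's handwheel clockwise until the valve is closed hard against its stop, back it off exactly two full turns, and finish still gripping the handle between the fingers, holding the wheel still there. Leave the blanking plate and everything else on the bench where they are.

Things in the scene. Friction and masses are not known exactly. Their poses are not given: they have to be found in the camera images.
- air_unit: air unit fixed on the bench: steel base plate 100 x 310 mm, 10 mm thick, long side along its y. 95 mm along +y stands the aluminium filter housing (56 x 116 mm in x, y; 70 mm high, flared lips to 77 mm); 100 mm along -y the brass valve with the handwheel; a pipe under 50 mm high joins them. Origin on the bench under the plate's centre, z up; yawed by up to 0.3 rad
- slot_floor (a point): centre of the floor of the housing's upright slot, 20 mm above the bench. Open at the top; 12.5 mm wide along this frame's x, 78.5 mm long along its y; mouth 50 mm above the floor, with steel lips that flare outwards up to 57 mm above the floor (about 3 mm of guidance). Axes parallel to the unit's
- cassette_center (a point): centre of the flat filter cassette, about 160 g: 10 mm thick (its x), 100 mm tall in all. Framed pleated filter 76 mm wide (its y), 60 mm high; on top a tab 10 mm thick, 34 mm wide, from 10 to 50 mm above this centre, to be gripped across its thickness. Upright in one of the rack's slots; fits either way round. Fully home, this centre is 50 mm above slot_floor
- rack: fixed grey plastic rack 150 x 104 mm, 36 mm high, with two slots 26 mm deep along its y, 45 mm either side of its centre along its x; the cassette stands in one and the blanking plate in the other. Their lower edges are 10 mm above the bench. Origin under its centre
- valve_axis (a point): point on the valve's upright turning axis, 118 mm above the bench, level with the middle of the crank handle. The handwheel is a dark steel spoked rim, 112 mm across, its top 90 mm above the bench; it turns but does not rise
- valve (a joint): opening angle of the handwheel in rad: 0 = closed, at the hard stop; grows counter-clockwise seen from above (opening), 6.283 a turn, other stop at 18; clockwise closes. At 0 the handle lies along air_unit's +x from the axis. Turning takes about 0.12 N m (2.5 N at the handle); it stays where left
- handle: black upright crank handle on the wheel's rim, 50 mm from the axis: round, 22 mm across at the middle, 50 mm tall, from 93 to 143 mm above the bench. Origin at its middle. It spins freely on its own pin, so the grasp need not turn as it goes round
- blank: plain solid aluminium blanking plate, 10 x 60 x 82 mm, with no tab; stands upright in the rack's other slot; not needed. Origin at the centre of its lower edge
- sanding_block: cork sanding block 55 x 90 x 36 mm lying on the bench; origin under its centre
- wrench: steel wrench 170 mm long lying on the bench, about 15 mm high; origin near its middle
- spray_can: white spray can, 64 mm across, 190 mm tall; origin under its centre
- filler_jar: white screw-top jar, 84 mm across, 100 mm tall; origin under its centre
- tape_roll: roll of tape lying flat, 104 mm across, 25 mm high; origin under its centre
- mix_cup: white open mixing cup, 84 mm across, 100 mm tall; origin under its centre
- screw_box: cardboard box 80 x 110 x 50 mm; origin under its centre
Things that resemble listed ones, but are neither listed nor needed, are in the scene too. What is shaped like the part that bears cassette_center but green or turquoise is not meant.

How it is judged:
By the outcome, as a careful person would: the job done as asked, in the order asked, and still so for the second after the job is handed in, while the arm keeps its last pose, push and grip.
It also fails if it takes over 72 s, if anything falls off the work surface, if the arm or the gripper's body presses on something with over 40 N, if the wrist force passes 120 N, or if a joint passes its speed limit or range.

ROBOT

A 7-joint arm with a two-finger parallel gripper is mounted at the origin on the work surface. World frame = base frame: x ahead of the robot, y to its left, z up, the work surface at z = 0. Lengths are in mm, angles in rad, forces in N, time in s.
With the tool pointing down it reaches from about 400 to 875 mm from the base axis. Payload 4.4 kg.
Tool frame: the origin (TCP) lies midway between the tips of the shut fingers; the grasp point (between the pads) lies 19 mm behind it (ctrl.pinch_z is the distance from the TCP to the grasp point, in mm); z points along the fingers, y is the line along which they close (so a half turn about z gives the same grasp; the last joint's range is limited). The gripper opens to 85 mm and grips with 20 to 120 N. Pads are 22 mm wide; open, the fingers measure 114 mm over their backs; the gripper's body (76 mm by 85 mm) begins 54 mm behind the grasp point. The pads swing forward as they close: fully open they stand 13 mm farther back than shut.
Start: joints at [-1.405, 0.628, 0.038, 1.517, -0.027, 0.996, -0.02], TCP at [149.299, 632.635, 231.313] pointing down, gripper open.
Joint ranges: [-3.06, 3.06], [-0.37, 2.12], [-1.25, 1.32], [0.18, 2.47], [-1.1, 4.24], [0.23, 1.98], [-2.94, 2.94]. Speed limits (rad/s): [2.57, 2.57, 3.14, 3.14, 3.14, 3.14, 3.14].

INTERFACE

Orientations are given as [roll, pitch, yaw] about the fixed x, y, z axes, in that order (R = Rz(yaw) Ry(pitch) Rx(roll)).
In Python, from cell import read_state, cams, order, ctrl gives the robot as it stands.
- The arm moves only by the tool move_arm, never from a script. Its argument "targets" is text: rows parted by semicolons, each of 7 numbers parted by spaces: the gripper's target within -1 to 1 (fully open at 1, half-way at 0, shut at -1), then the shift along the tool's x, y, z in cm, then the turn, a rotation vector about the tool's x, y, z in degrees. A call has 1 to 5 rows; each row shifts and turns the commanded pose from where the row before left it, along the tool's axes as they then stand; what a row does not reach is not made up. A row lasts 1/12 s, in which the tool goes at most 41.7 mm and 7.16 degrees, less where a joint would pass 70% of its speed; a pose out of reach is approached as far as the arm can. A call with a gripper value outside its range is refused whole. The fingers move at their own pace and stop on an object; the grip force is fixed at half the most. Time passes only in rows, so rows that do not move let the fingers close. It gives the time, the measured TCP pose, the force, the opening and the grip force at its end, in the units of the state.
- read_state(): the state, without advancing time (a new reading comes with each control period).
- cams.get_image(name): name is "scene" or "top"; returns a dict with "color" (400x640x3 uint8, red, green, blue), "fovy" (degrees; the focal length in pixels is half the picture's height over the tangent of half this angle, whatever the lens; pixels are square), "cx", "cy" (the principal point, pixels), "rvec" (rotation vector, rad) and "tvec" (3), from world to camera coordinates, as OpenCV has them. Camera axes: x right, y down, z forward; pixel columns grow to the right and rows downward; lengths in mm; the calibration is good to about 2 mm. A picture is of the moment at which its call begins. There is no depth.
- order.finish_job(): hands the job in; it is judged then, once.
The state is a dict: "clock": time; "qpos": joint angles; "qd": joint speeds; "tau": joint torques, N m; "eef_pos": TCP position; "tool_rot": TCP orientation; "force": force on the tool from outside, world axes, zero at the start; "torque": the same for the moment, N m; "width": finger opening in mm; "gripper_force": force on a finger pad.
Only numpy, scipy, OpenCV 4.12 (cv2) and the standard library are available. Lean on these libraries where they do the work, as an engineer would, in place of code of your own. Each camera call takes 0.05 s, during which the arm holds its last target. There are 200 camera calls.

## Working session

There is one attempt and no reset: what is moved stays moved. The work goes in short steps, Python scripts to look and compute and a tool call to move; the robot and the scene stay as the last step left them, time stands still between calls to the robot, and variables do not carry over. Pictures are saved under pics/ and viewed, at most 10 in all, crops included, and the job is handed in when it is done.

Besides the shell and the picture viewer there is one more tool, called after "Emit:" in YAML: its name, and indented under it one key for each argument. move_arm: Moves the arm, as the interface text tells. Its arguments: {"type":"object","properties":{"targets":{"type":"string"}},"required":["targets"]}

```bash
mkdir -p pics; ls; python3 - <<'E'
from cell import read_state,cams
import cv2,json
for n in("scene","top"):
    d=cams.get_image(n); cv2.imwrite(f"pics/{n}0.png",d["color"][:,:,::-1]); print(n,{k:v for k,v in d.items() if k!="color"})
print(read_state())
E
```

```text
pics
scene {'fovy': 45.88271407966582, 'cx': 315.9223536192531, 'cy': 201.7924812207961, 'rvec': array([ 1.31842794,  1.97272861, -1.09889177]), 'tvec': array([ 228.9970414 , -207.49683966, 1763.53782849])}
top {'fovy': 45.14598306730975, 'cx': 317.03530177657996, 'cy': 195.18260744180714, 'rvec': array([ 2.17307414, -2.15254194,  0.13855076]), 'tvec': array([-4.14007870e-01,  5.90226844e+02,  1.56190240e+03])}
{'clock': 0.1, 'qpos': array([-1.4047649 ,  0.6292782 ,  0.03845179,  1.51825866, -0.02703301,
        0.99632848, -0.02000479]), 'qd': array([ 1.54260229e-04, -2.57251862e-03, -3.93327177e-05, -2.09855960e-03,
        9.81308678e-04, -1.42484158e-04,  8.71739381e-04]), 'tau': array([ 2.85176226e-03, -5.64529538e+01,  1.23001747e+00, -1.93971777e+01,
        1.10959739e-02,  5.36154024e-03, -2.60917581e-07]), 'eef_pos': array([149.1787056 , 632.06630438, 230.4682481 ]), 'tool_rot': array([-3.13983772e+00, -4.39165509e-06,  2.90973299e+00]), 'force': array([-0.07350491, -0.25852581, -0.29103845]), 'torque': array([ 0.00648378, -0.00470378,  0.01598083]), 'gripper_force': 0.0, 'width': 85.22875179671384}
```

View pics/scene0.png

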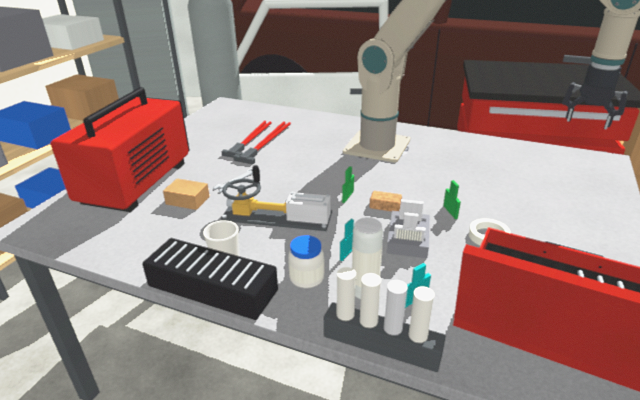

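View pics/top0.png

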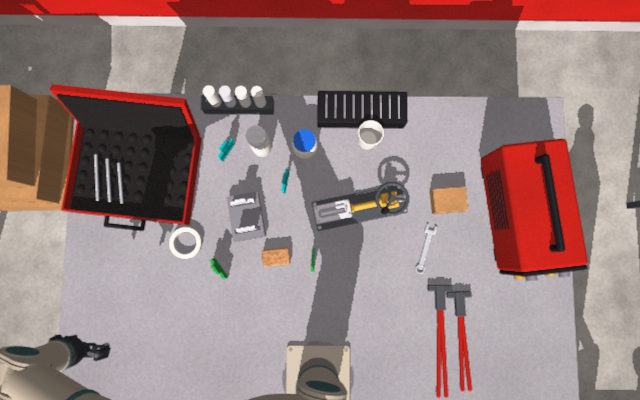

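The scene view shows the unit at about (280,205) with its wheel at (240,187), and the rack at (408,225) with a white tabbed part. Green and turquoise look-alikes stand loose at (348,185), (452,200), (347,240) and (418,290). In the top view the rack is at (246,216) and the unit at (362,205). I'll enlarge both areas.

```bash
python3 - <<'E'
import cv2,numpy as np
t=cv2.imread("pics/top0.png");s=cv2.imread("pics/scene0.png")
f=lambda im,x,y,w,h,k:cv2.resize(im[y:y+h,x:x+w],None,fx=k,fy=k,interpolation=cv2.INTER_CUBIC)
a=np.hstack([f(t,220,175,60,75,4),np.zeros((300,80,3),np.uint8),f(t,300,175,120,75,4)])
b=np.hstack([f(s,365,185,80,75,4),f(s,215,160,120,75,4)])
cv2.imwrite("pics/crop1.png",np.vstack([a,b]))
E
```

```text
(no output)
```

View pics/crop1.png

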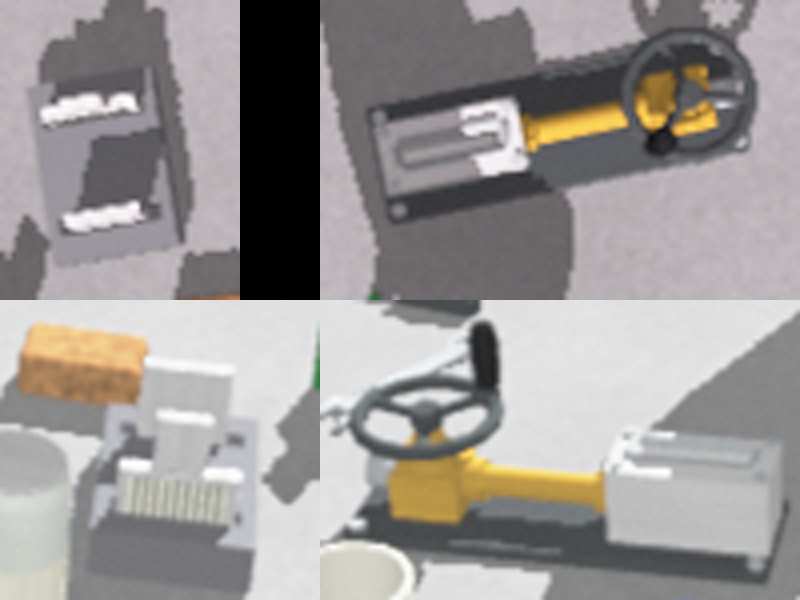

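The listed cassette is the white pleated part with the tab, in the rack's far slot (scene about (408,305/4+185)). The plain plate without a tab stands in the slot nearer the robot. The four loose pieces, at top pixels (228,147), (286,180), (220,268) and (314,260), are green or turquoise and so not meant. Next I fit poses from picked points.

```bash
cat > h.py <<'E'
import numpy as np,cv2
from scipy.optimize import least_squares
K={};
CAL={"scene":(45.88271407966582,315.9223536192531,201.7924812207961,[1.31842794,1.97272861,-1.09889177],[228.9970414,-207.49683966,1763.53782849]),
"top":(45.14598306730975,317.03530177657996,195.18260744180714,[2.17307414,-2.15254194,0.13855076],[-.414007870,590.226844,1561.90240])}
def proj(c,P):
    fv,cx,cy,r,t=CAL[c]; f=200/np.tan(np.radians(fv/2))
    return cv2.projectPoints(np.float64(P).reshape(-1,3),np.float64(r),np.float64(t),np.array([[f,0,cx],[0,f,cy],[0,0,1]]),None)[0].reshape(-1,2)
def place(p,P):
    P=np.float64(P).reshape(-1,3);c,s=np.cos(p[2]),np.sin(p[2])
    return np.c_[p[0]+c*P[:,0]-s*P[:,1],p[1]+s*P[:,0]+c*P[:,1],P[:,2]]
OFF={"tl":("top",220,175,0,0),"tr":("top",300,175,320,0),"sl":("scene",365,185,0,300),"sr":("scene",215,160,320,300)}
def px(k,X,Y):
    c,u,v,a,b=OFF[k]; return c,u+(X-a+.5)/4-.5,v+(Y-b+.5)/4-.5
def fit(obs,p0):
    obs=[(*px(k,X,Y),P) for k,X,Y,P in obs]
    def fun(p):return np.concatenate([(proj(c,place(p,P(p) if callable(P) else P))[0]-[u,v]) for c,u,v,P in obs])
    r=least_squares(fun,p0,loss="soft_l1",f_scale=1.); return r.x,fun(r.x).reshape(-1,2)
E
python3 - <<'E'
from h import *
np.set_printoptions(precision=2,suppress=True)
U=[("tr",368,107,(50,155,10)),("tr",395,222,(-50,155,10)),("tr",750,150,(-50,-155,10)),
("sr",768,580,(50,155,10)),("sr",790,505,(-50,155,10)),
("tr",380,120,(28,153,70)),("tr",518,97,(28,37,70)),("tr",530,172,(-28,37,70)),("tr",388,195,(-28,153,70)),
("sr",607,472,(28,37,70)),("sr",782,490,(28,153,70)),("sr",622,430,(-28,37,70)),("sr",783,440,(-28,153,70)),
("tr",453,152,(0,95,77)),("sr",697,455,(0,95,77)),("tr",688,93,(0,-100,87)),("sr",425,418,(0,-100,87)),
("sr",485,357,lambda p:(50*np.cos(p[3]),-100+50*np.sin(p[3]),118)),("tr",660,140,lambda p:(50*np.cos(p[3]),-100+50*np.sin(p[3]),125))]
p,r=fit(U,[600,-100,.17,2.3]);print("unit",p);print(r.T)
print("slot",place(p,(0,95,20)),"axis",place(p,(0,-100,118)),"handle",place(p,(50*np.cos(p[3]),-100+50*np.sin(p[3]),118)))
C=[("tl",28,88,(75,52,36)),("tl",150,68,(75,-52,36)),("tl",183,240,(-75,-52,36)),("tl",55,267,(-75,52,36)),("sl",258,422,(-75,52,36)),
("sl",155,415,lambda p:(45+p[3],-17+p[4],110)),("sl",218,420,lambda p:(45+p[3],17+p[4],110)),
("sl",120,466,lambda p:(45+p[3],-38+p[4],70)),("sl",243,476,lambda p:(45+p[3],38+p[4],70))]
p,r=fit(C,[550,230,.1,0,0]);print("rack",p);print(r.T)
cas=place(p,(45+p[3],p[4],60));print("cas",cas)
for nm,P in (("tabtop",(45+p[3],p[4],110)),("shL",(45+p[3],38+p[4],70)),("shR",(45+p[3],p[4]-38,70))): print(nm,(proj("top",place(p,P))[0]-[220,175]+.5)*4)
E
```

```text
unit [ 555.89 -137.06    0.21    2.31]
[[-0.59 -1.3   0.15 -0.38 -0.15 -1.69 -1.2  -0.55 -0.18 -0.77 -3.34  0.15
  -0.28 -0.55 -0.86  0.15  0.17  0.13  0.02]
 [ 0.05  0.42 -0.29 -1.16 -1.97  1.31 -0.14 -2.04 -0.52 -0.39 -1.21 -0.19
   0.71 -2.06 -1.74  0.18 -1.27 -0.2  -0.08]]
slot [[535.76 -44.22  20.  ]] axis [[ 577.09 -234.79  118.  ]] handle [[ 536.28 -205.9   118.  ]]
rack [519.22 240.65   0.19   2.84   2.53]
[[-0.38  0.1  -0.53  0.16 -0.33  1.07 -0.88  0.2  -0.26]
 [-0.19 -0.8   0.76 -0.23 -1.23  0.08  0.24 -0.53  0.21]]
cas [[565.71 252.23  60.  ]]
tabtop [77.65 99.12]
shL [ 38.82 113.05]
shR [131.54  96.22]
```

```bash
cat > ov.py <<'E'
from h import *
def overlay(out,imgs,unit,rack,wins,k=5):
    B=lambda x0,x1,y0,y1,z:[(x0,y0,z),(x1,y0,z),(x1,y1,z),(x0,y1,z)]
    L=[(unit,B(-50,50,-155,155,10),(0,255,255)),(unit,B(-28,28,37,153,70),(0,255,0)),(unit,B(-6.25,6.25,55.75,134.25,70),(0,0,255)),
       (unit,[(56*np.cos(a),-100+56*np.sin(a),88) for a in np.linspace(0,6.28,40)],(255,0,255)),
       (rack,B(-75,75,-52,52,36),(0,255,255))]
    if len(rack)>3:
        a,b=45+rack[3],rack[4]
        L+=[(rack,B(a-5,a+5,b-38,b+38,70),(0,255,0)),(rack,B(a-5,a+5,b-17,b+17,110),(0,0,255))]
    ps=[]
    for c,x,y,w,h in wins:
        im=cv2.resize(imgs[c][y:y+h,x:x+w],None,fx=k,fy=k,interpolation=cv2.INTER_CUBIC)
        for p,P,col in L:
            q=((proj(c,place(p,P))-[x,y]+.5)*k-.5)
            cv2.polylines(im,[np.int32(np.round(q*16))],True,col,1,cv2.LINE_AA,4)
        ps.append(im)
    H=max(p.shape[0] for p in ps[:2]);
    pad=lambda p,h:cv2.copyMakeBorder(p,0,h-p.shape[0],0,0,0)
    r1=np.hstack([pad(p,H) for p in ps[:2]]);H2=max(p.shape[0] for p in ps[2:]);r2=np.hstack([pad(p,H2) for p in ps[2:]])
    W=max(r1.shape[1],r2.shape[1]);e=lambda r:cv2.copyMakeBorder(r,0,0,0,W-r.shape[1],0)
    cv2.imwrite(out,np.vstack([e(r1),e(r2)]))
E
python3 - <<'E'
from ov import *
im={c:cv2.imread(f"pics/{c}0.png") for c in("top","scene")}
overlay("pics/ov1.png",im,[555.89,-137.06,.21],[519.22,240.65,.19,2.84,2.53],
 [("top",226,188,44,54),("top",308,178,106,52),("scene",385,198,48,48),("scene",216,172,120,60)])
E
```

```text
(no output)
```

View pics/ov1.png

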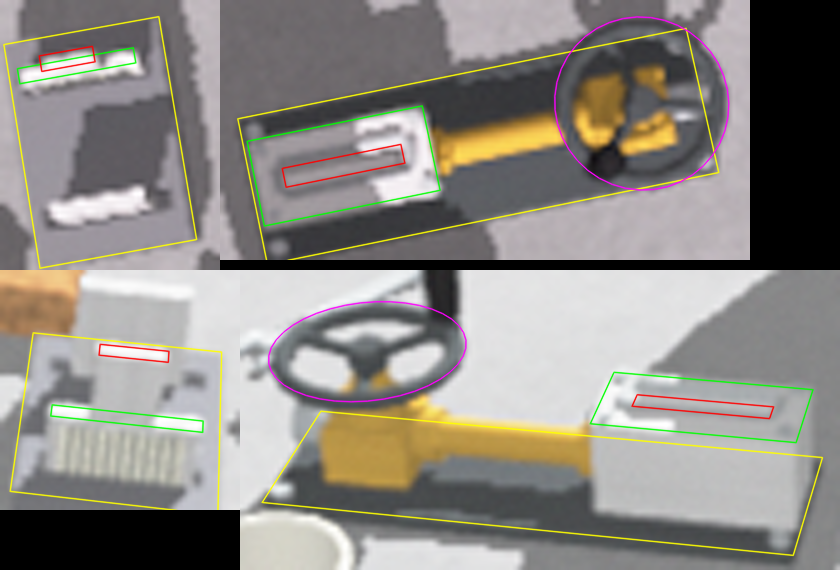

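The overlay shows the unit and rack fitted to about 1–1.5 px. The two cameras disagree slightly, with the scene view about 1 px low. That is good enough to approach, and I'll refine relative to the held cassette. Next I plan the approach.

```bash
cat > plan.py <<'E'
import numpy as np,sys
from scipy.spatial.transform import Rotation as R
def plan(T0,T1,g,vmax=38,n=None):
    "T=(x,y,z,yaw), tool kept pointing down; prints rows in tool axes (cm, deg)"
    T0=np.float64(T0);T1=np.float64(T1);d=T1-T0;d[3]=(d[3]+np.pi)%(2*np.pi)-np.pi
    n=n or int(np.ceil(max(np.linalg.norm(d[:3])/vmax,abs(np.degrees(d[3]))/6.8,1)))
    rows=[]
    for i in range(n):
        y=T0[3]+d[3]*i/n
        s=R.from_euler("xyz",[np.pi,0,y]).inv().apply(d[:3]/n)/10
        rows.append(f"{g} {s[0]:.2f} {s[1]:.2f} {s[2]:.2f} 0 0 {-np.degrees(d[3])/n:.2f}")
    for i in range(0,n,5): print("; ".join(rows[i:i+5]))
E
python3 - <<'E'
from plan import *
from cell import read_state
s=read_state();p=list(s["eef_pos"])+[s["tool_rot"][2]];print(p)
plan([149.3,632.6,231.3,2.9097],[563,250,200,.19+np.pi/2],1)
E
```

```text
[np.float64(149.1787056010309), np.float64(632.0663043838365), np.float64(230.46824809704694), np.float64(2.909732989550786)]
1 -3.27 -1.85 0.21 0 0 4.39; 1 -3.40 -1.59 0.21 0 0 4.39; 1 -3.51 -1.33 0.21 0 0 4.39; 1 -3.61 -1.06 0.21 0 0 4.39; 1 -3.68 -0.78 0.21 0 0 4.39
1 -3.72 -0.49 0.21 0 0 4.39; 1 -3.75 -0.21 0.21 0 0 4.39; 1 -3.76 0.08 0.21 0 0 4.39; 1 -3.74 0.37 0.21 0 0 4.39; 1 -3.70 0.65 0.21 0 0 4.39
1 -3.64 0.93 0.21 0 0 4.39; 1 -3.56 1.21 0.21 0 0 4.39; 1 -3.45 1.48 0.21 0 0 4.39; 1 -3.33 1.74 0.21 0 0 4.39; 1 -3.19 1.99 0.21 0 0 4.39
```

Emit:
move_arm:
  targets: "1 -3.27 -1.85 0.21 0 0 4.4; 1 -3.4 -1.6 0.21 0 0 4.4; 1 -3.5 -1.33 0.21 0 0 4.4; 1 -3.6 -1.06 0.21 0 0 4.4; 1 -3.68 -0.78 0.21 0 0 4.4"

```text
clock: 0.52
eef_pos: [287.8, 503.4, 220.4]
tool_rot: [-3.141, 0.0, 2.522]
force: [-0.1, -0.0, -1.4]
width: 85.4
gripper_force: 0.0
```

Emit:
move_arm:
  targets: "1 -3.72 -0.5 0.21 0 0 4.4; 1 -3.75 -0.2 0.21 0 0 4.4; 1 -3.76 0.08 0.21 0 0 4.4; 1 -3.74 0.37 0.21 0 0 4.4; 1 -3.7 0.65 0.21 0 0 4.4"

```text
clock: 0.93
eef_pos: [425.5, 375.6, 210.0]
tool_rot: [-3.141, 0.0, 2.138]
force: [-0.2, 0.4, -0.8]
width: 85.6
gripper_force: 0.0
```

Emit:
move_arm:
  targets: "1 -3.64 0.93 0.21 0 0 4.4; 1 -3.56 1.2 0.21 0 0 4.4; 1 -3.45 1.48 0.21 0 0 4.4; 1 -3.33 1.74 0.21 0 0 4.4; 1 -3.2 2 0.21 0 0 4.4"

```text
clock: 1.35
eef_pos: [563.1, 247.7, 199.4]
tool_rot: [-3.141, -0.0, 1.754]
force: [0.7, 0.7, -0.1]
width: 85.3
gripper_force: 0.0
```

Emit:
move_arm:
  targets: "1 0 0 0 0 0 0; 1 0 0 0 0 0 0"

```text
clock: 1.52
eef_pos: [563.7, 246.0, 199.2]
tool_rot: [-3.141, 0.002, 1.753]
force: [-0.2, 0.9, -0.6]
width: 85.6
gripper_force: 0.0
```

Emit:
move_arm:
  targets: "1 0.5 0 3.5 0 0 0; 1 0 0 3.5 0 0 0; 1 0 0 3 0 0 0; 1 0 0 2.3 0 0 0; 1 0 0 0 0 0 0"

```text
clock: 1.93
eef_pos: [556.3, 254.6, 71.9]
tool_rot: [-3.131, 0.001, 1.761]
force: [-1.0, -0.4, -0.6]
width: 85.4
gripper_force: 0.0
```

Emit:
move_arm:
  targets: "-1 0 0 0 0 0 0; -1 0 0 0 0 0 0; -1 0 0 0 0 0 0; -1 0 0 0 0 0 0; -1 0 0 0 0 0 0"

```text
clock: 2.35
eef_pos: [562.1, 254.5, 78.3]
tool_rot: [3.139, -0.001, 1.758]
force: [-0.6, -0.5, -0.2]
width: 25.8
gripper_force: 0.0
```

Emit:
move_arm:
  targets: "-1 0 0 0 0 0 0; -1 0 0 0 0 0 0; -1 0 0 0 0 0 0; -1 0 0 0 0 0 0; -1 0 0 0 0 0 0"

```text
clock: 2.77
eef_pos: [562.5, 254.5, 77.8]
tool_rot: [3.139, -0.001, 1.758]
force: [1.3, 1.4, 6.2]
width: 9.3
gripper_force: 59.8
```

Emit:
move_arm:
  targets: "-1 0 0 -1 0 0 0; -1 0 0 -1.5 0 0 0; -1 0 0 -2.5 0 0 0; -1 0 0 -3.5 0 0 0; -1 0 0 -3.5 0 0 0"

```text
clock: 3.18
eef_pos: [559.3, 253.2, 197.0]
tool_rot: [-3.136, 0.001, 1.758]
force: [0.3, 0.5, -1.9]
width: 8.9
gripper_force: 59.7
```

```bash
python3 - <<'E'
from plan import *
from cell import read_state
s=read_state();p=list(s["eef_pos"])+[s["tool_rot"][2]];print(p,s["force"],s["width"])
plan([562.5,254.5,198,1.758],[535.8,-44,188,.21+np.pi/2],-1,vmax=33)
E
```

```text
[np.float64(559.324984294704), np.float64(253.24350982342898), np.float64(197.02754162699586), np.float64(1.7576153034727198)] [ 0.25584379  0.54795969 -1.89151576] 8.886205458438472
-1 -2.88 -0.82 0.10 0 0 -0.13; -1 -2.88 -0.82 0.10 0 0 -0.13; -1 -2.88 -0.83 0.10 0 0 -0.13; -1 -2.88 -0.84 0.10 0 0 -0.13; -1 -2.88 -0.84 0.10 0 0 -0.13
-1 -2.87 -0.85 0.10 0 0 -0.13; -1 -2.87 -0.86 0.10 0 0 -0.13; -1 -2.87 -0.86 0.10 0 0 -0.13; -1 -2.87 -0.87 0.10 0 0 -0.13; -1 -2.87 -0.88 0.10 0 0 -0.13
```

Emit:
move_arm:
  targets: "-1 -2.9 -0.8 0.1 0 0 -0.1; -1 -2.9 -0.8 0.1 0 0 -0.1; -1 -2.9 -0.8 0.1 0 0 -0.1; -1 -2.9 -0.8 0.1 0 0 -0.1; -1 -2.9 -0.8 0.1 0 0 -0.1"

```text
clock: 3.6
eef_pos: [547.9, 102.7, 191.7]
tool_rot: [-3.139, -0.0, 1.767]
force: [0.4, 0.7, -1.4]
width: 9.1
gripper_force: 59.7
```

Emit:
move_arm:
  targets: "-1 -2.9 -0.9 0.1 0 0 -0.1; -1 -2.9 -0.9 0.1 0 0 -0.1; -1 -2.9 -0.9 0.1 0 0 -0.1; -1 -2.9 -0.9 0.1 0 0 -0.1; -1 -2.7 -0.9 0.1 0 0 -0.1"

```text
clock: 4.02
eef_pos: [532.1, -46.6, 186.7]
tool_rot: [-3.139, -0.001, 1.775]
force: [-0.1, -0.4, -1.7]
width: 9.2
gripper_force: 59.7
```

Emit:
move_arm:
  targets: "-1 0 0 0 0 0 0; -1 0 0 0 0 0 0; -1 0 0 0 0 0 0"

```text
clock: 4.27
eef_pos: [533.0, -44.2, 186.7]
tool_rot: [-3.14, -0.001, 1.775]
force: [0.3, -0.0, -1.9]
width: 9.1
gripper_force: 59.7
```

```bash
python3 - <<'E'
from ov import *
from cell import read_state,cams
im={}
for c in("top","scene"):
    im[c]=np.ascontiguousarray(cams.get_image(c)["color"][:,:,::-1]); cv2.imwrite(f"pics/{c}1.png",im[c])
s=read_state();print(s["eef_pos"],s["tool_rot"],s["width"])
e=s["eef_pos"];w=s["tool_rot"][2]-np.pi/2
B=lambda x0,x1,y0,y1,z:[(x0,y0,z),(x1,y0,z),(x1,y1,z),(x0,y1,z)]
k=7;ps=[]
for c,x,y,W,H in(("top",305,175,55,60),("scene",280,140,58,85)):
    q=cv2.resize(im[c][y:y+H,x:x+W],None,fx=k,fy=k,interpolation=cv2.INTER_CUBIC)
    z=e[2]-16
    for p,P,col in(((555.89,-137.06,.21),B(-28,28,37,153,70),(0,255,0)),((555.89,-137.06,.21),B(-6.25,6.25,55.75,134.25,70),(0,0,255)),
      ((e[0],e[1],w),B(-5,5,-38,38,z+10),(255,255,0)),((e[0],e[1],w),B(-5,5,-38,38,z-50),(255,0,255))):
        t=(proj(c,place(p,P))-[x,y]+.5)*k-.5
        cv2.polylines(q,[np.int32(t*16)],True,col,1,cv2.LINE_AA,4)
    ps.append(cv2.copyMakeBorder(q,0,595-q.shape[0],0,0,0))
cv2.imwrite("pics/ov2.png",np.hstack(ps))
E
```

```text
[533.47652894 -43.25407904 186.64816647] [-3.14085301e+00 -1.25246932e-03  1.77755868e+00] 9.059416911668903
```

View pics/ov2.png

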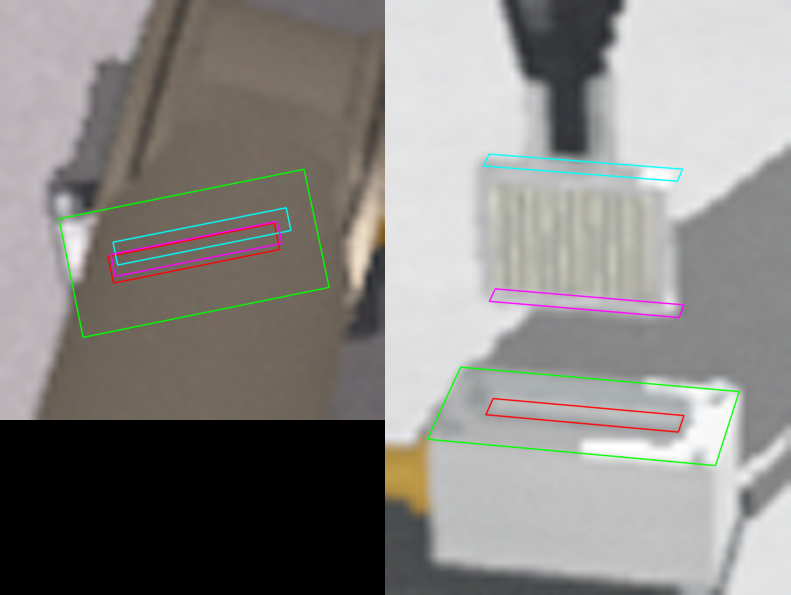

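The held cassette appears about 8 display px (about 1.1 px) left of the tool-based model, so its centre is offset by −y. I'll take one clean enlargement of cassette and slot for a precise relative measure.

```bash
python3 - <<'E'
import cv2,numpy as np
a=cv2.imread("pics/scene1.png")[157:212,335:390-0][:, :0+1]
s=cv2.imread("pics/scene1.png")
f=lambda x,y,w,h,k:cv2.resize(s[y:y+h,x:x+w],None,fx=k,fy=k,interpolation=cv2.INTER_CUBIC)
q=np.vstack([f(285,160,52,26,11),f(285,190,52,26,11)])
for i in range(0,52,4):
    cv2.putText(q,str(285+i),(i*11,8),0,.3,(0,0,255),1)
    q[:,i*11+5]=(.7*q[:,i*11+5]+.3*np.array([0,0,255]))
for j in range(0,26,4):
    for b,o in((160,0),(190,286)):
        cv2.putText(q,str(b+j),(0,o+j*11+8),0,.3,(255,0,0),1); q[o+j*11+5]=.7*q[o+j*11+5]+.3*np.array([255,0,0])
cv2.imwrite("pics/z1.png",q)
E
```

```text
(no output)
```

View pics/z1.png

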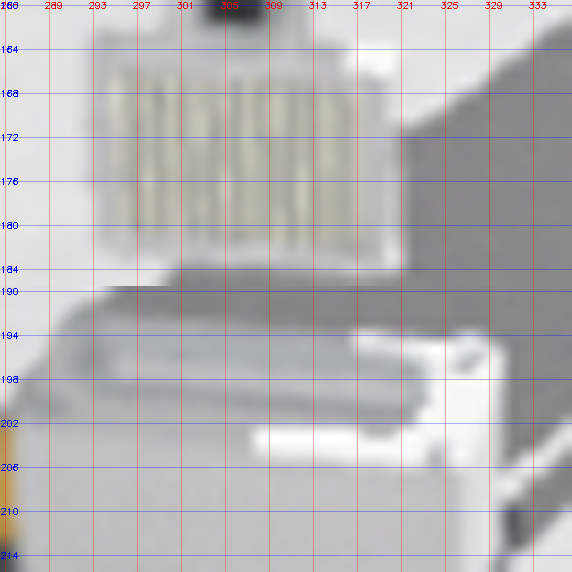

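Measured relative to the slot, the cassette centre sits about 3.7 mm along −y from the TCP, and the housing corners agree with the model to about 0.5 px. So I shift +1.9 mm in tool x and +1.9 mm in tool y, then descend gently.

Emit:
move_arm:
  targets: "-1 0.19 0.19 1.5 0 0 0; -1 0 0 1.5 0 0 0; -1 0 0 0.6 0 0 0; -1 0 0 0 0 0 0; -1 0 0 0 0 0 0"

```text
clock: 4.78
eef_pos: [535.1, -42.1, 150.7]
tool_rot: [-3.141, -0.0, 1.776]
force: [-0.5, -0.3, -1.0]
width: 8.7
gripper_force: 59.5
```

Emit:
move_arm:
  targets: "-1 0 0 0.4 0 0 0; -1 0 0 0.4 0 0 0; -1 0 0 0.4 0 0 0; -1 0 0 0 0 0 0"

```text
clock: 5.12
eef_pos: [534.9, -42.6, 138.3]
tool_rot: [-3.141, -0.0, 1.775]
force: [0.2, 0.3, -2.6]
width: 9.0
gripper_force: 59.7
```

Emit:
move_arm:
  targets: "-1 0 0 0.4 0 0 0; -1 0 0 0.4 0 0 0; -1 0 0 0.4 0 0 0; -1 0 0 0 0 0 0"

```text
clock: 5.45
eef_pos: [534.9, -41.8, 126.2]
tool_rot: [-3.141, -0.001, 1.776]
force: [0.2, 1.8, -2.5]
width: 9.2
gripper_force: 60.1
```

Emit:
move_arm:
  targets: "-1 0 0 0.6 0 0 0; -1 0 0 0.6 0 0 0; -1 0 0 0.6 0 0 0; -1 0 0 0.6 0 0 0; -1 0 0 0 0 0 0"

```text
clock: 5.87
eef_pos: [534.8, -41.9, 101.3]
tool_rot: [-3.14, -0.001, 1.776]
force: [1.1, 4.4, -5.3]
width: 9.4
gripper_force: 59.6
```

Emit:
move_arm:
  targets: "-1 0 0 0.4 0 0 0; -1 0 0 0.4 0 0 0; -1 0 0 0.2 0 0 0; -1 0 0 0 0 0 0"

```text
clock: 6.2
eef_pos: [534.9, -41.9, 92.0]
tool_rot: [-3.141, -0.001, 1.776]
force: [1.0, 6.4, -2.4]
width: 9.1
gripper_force: 60.0
```

Emit:
move_arm:
  targets: "-1 0 0 0.3 0 0 0; -1 0 0 0.3 0 0 0; -1 0 0 0 0 0 0; -1 0 0 0 0 0 0"

```text
clock: 6.53
eef_pos: [535.3, -41.7, 87.5]
tool_rot: [3.141, -0.001, 1.776]
force: [-2.2, 6.1, 10.0]
width: 8.8
gripper_force: 62.0
```

Emit:
move_arm:
  targets: "-1 0 0 0.2 0 0 0; -1 0 0 0 0 0 0"

```text
clock: 6.7
eef_pos: [535.4, -41.7, 87.5]
tool_rot: [3.14, -0.002, 1.776]
force: [-5.8, 6.5, 28.4]
width: 9.5
gripper_force: 64.8
```

Emit:
move_arm:
  targets: "1 0 0 -0.2 0 0 0; 1 0 0 0 0 0 0; 1 0 0 0 0 0 0; 1 0 0 0 0 0 0; 1 0 0 0 0 0 0"

```text
clock: 7.12
eef_pos: [535.0, -43.5, 86.3]
tool_rot: [-3.141, 0.001, 1.775]
force: [0.9, 0.6, 0.1]
width: 69.4
gripper_force: 0.0
```

Emit:
move_arm:
  targets: "1 0 0 0 0 0 0; 1 0 0 0 0 0 0; 1 0 0 0 0 0 0; 1 0 0 0 0 0 0"

```text
clock: 7.45
eef_pos: [535.2, -42.8, 86.7]
tool_rot: [-3.141, 0.0, 1.775]
force: [0.2, 0.2, 0.8]
width: 85.4
gripper_force: 0.0
```

Emit:
move_arm:
  targets: "1 0 0 -1 0 0 0; 1 0 0 -2.5 0 0 0; 1 0 0 -3.5 0 0 0; 1 0 0 -3.5 0 0 0; 1 0 0 -2 0 0 0"

```text
clock: 7.87
eef_pos: [536.5, -43.2, 215.9]
tool_rot: [3.137, 0.001, 1.775]
force: [0.6, -0.8, 0.9]
width: 85.2
gripper_force: 0.0
```

Emit:
move_arm:
  targets: "1 0 0 0 0 0 0; 1 0 0 0 0 0 0"

```text
clock: 8.03
eef_pos: [535.9, -42.7, 213.6]
tool_rot: [3.138, 0.0, 1.776]
force: [-0.4, 0.1, -0.1]
width: 85.8
gripper_force: 0.0
```

Emit:
move_arm:
  targets: "1 -3.2 -0.66 0.6 0 0 0; 1 -3.2 -0.66 0.6 0 0 0; 1 -3.2 -0.66 0.6 0 0 0; 1 -3.2 -0.66 0.6 0 0 0; 1 -3.2 -0.66 0.6 0 0 0"

```text
clock: 8.45
eef_pos: [534.1, -207.0, 180.2]
tool_rot: [-3.139, -0.002, 1.776]
force: [-0.2, -0.1, -0.2]
width: 85.4
gripper_force: 0.0
```

Emit:
move_arm:
  targets: "1 0 0 0 0 0 0; 1 0 0 0 0 0 0"

```text
clock: 8.62
eef_pos: [533.5, -208.3, 180.2]
tool_rot: [-3.138, -0.001, 1.77]
force: [-0.9, 1.2, -0.8]
width: 85.6
gripper_force: 0.0
```

```bash
python3 - <<'E'
import cv2,numpy as np
from cell import cams,read_state
s=np.ascontiguousarray(cams.get_image("scene")["color"][:,:,::-1]);cv2.imwrite("pics/scene2.png",s)
cv2.imwrite("pics/z2.png",cv2.resize(s[125:235,215:345],None,fx=5,fy=5,interpolation=cv2.INTER_CUBIC)); print(read_state()["eef_pos"])
E
```

```text
[ 534.18048407 -206.02569323  180.42594533]
```

View pics/z2.png

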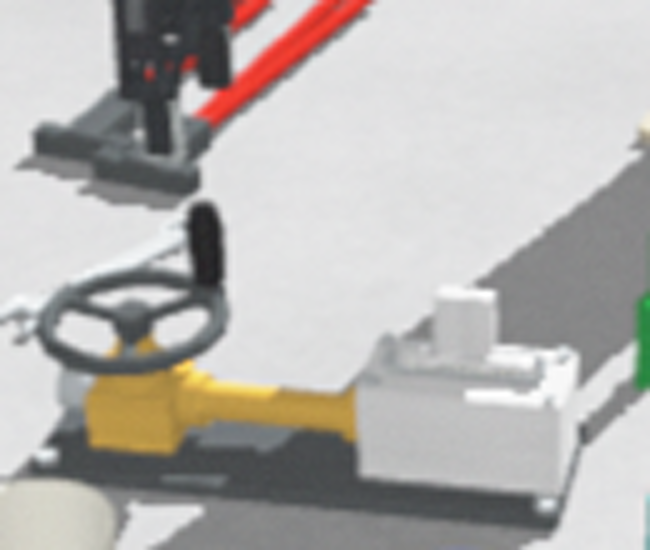

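```bash
python3 - <<'E'
from h import *
P=[(534.2,-206,193),(536.3,-205.9,118),(536.3,-205.9,143),(534.2+41,-206+9,193),(534.2-41,-206-9,193)]
print((proj("scene",P)-[215,125]+.5)*5)
E
```

```text
[[197.90143661 126.13646942]
 [207.48162093 245.86597778]
 [203.79697992 207.27050675]
 [175.26455675 159.976467  ]
 [219.37253724  94.03920169]]
```

The picture shows the cassette home, with only the tab above the lips at (465,320). The handle is at (206,245), exactly where the model projects it. I descend and grip.

Emit:
move_arm:
  targets: "1 0.15 0.15 2.5 0 0 0; 1 0 0 2.5 0 0 0; 1 0 0 2 0 0 0; 1 0 0 1.1 0 0 0; 1 0 0 0 0 0 0"

```text
clock: 9.08
eef_pos: [535.0, -201.7, 98.3]
tool_rot: [-3.137, -0.004, 1.778]
force: [-0.1, 0.6, -0.4]
width: 85.4
gripper_force: 0.0
```

Emit:
move_arm:
  targets: "-1 0 0 0 0 0 0; -1 0 0 0 0 0 0; -1 0 0 0 0 0 0; -1 0 0 0 0 0 0; -1 0 0 0 0 0 0"

```text
clock: 9.5
eef_pos: [537.0, -204.5, 101.7]
tool_rot: [3.14, 0.001, 1.775]
force: [-0.0, 0.6, 0.2]
width: 25.8
gripper_force: 0.0
```

Emit:
move_arm:
  targets: "-1 0 0 0 0 0 0; -1 0 0 0 0 0 0; -1 0 0 0 0 0 0; -1 0 0 0 0 0 0; -1 0 0 0 0 0 0"

```text
clock: 9.92
eef_pos: [536.5, -204.4, 101.7]
tool_rot: [3.141, -0.0, 1.775]
force: [-0.9, 1.4, 5.4]
width: 19.9
gripper_force: 58.4
```

```bash
cat > arc.py <<'E'
import numpy as np
def arc(c,r,steps,a0,yaw,g=-1):
    "world-angle a0, steps in deg; handle circle about c radius r; prints rows (tool cm)"
    a=np.radians(np.cumsum([a0]+list(steps)));p=np.c_[np.cos(a),np.sin(a)]*r
    d=np.diff(p,axis=0)/10; tx=np.array([np.cos(yaw),np.sin(yaw)]);ty=np.array([np.sin(yaw),-np.cos(yaw)])
    rows=[f"{g} {x@tx:.2f} {x@ty:.2f} 0 0 0 0" for x in d]
    for i in range(0,len(rows),5): print("; ".join(rows[i:i+5]))
E
python3 - <<'E'
from arc import *
from cell import read_state
s=read_state();e=s["eef_pos"];c=np.array([577,-233.5]);v=e[:2]-c;a=np.degrees(np.arctan2(v[1],v[0]));print(a,np.hypot(*v),a-np.degrees(.209),s["force"])
arc(c,50,[-10]*4+[-20]*4,a,1.775)
E
```

```text
144.344391117911 49.901493840619935 132.36957319967678 [-0.88290743  1.37607932  5.36437147]
-1 0.53 0.69 0 0 0 0; -1 0.40 0.77 0 0 0 0; -1 0.26 0.83 0 0 0 0; -1 0.12 0.86 0 0 0 0; -1 -0.22 1.72 0 0 0 0
-1 -0.80 1.54 0 0 0 0; -1 -1.28 1.18 0 0 0 0; -1 -1.60 0.67 0 0 0 0
```

Emit:
move_arm:
  targets: "-1 0.53 0.69 0 0 0 0; -1 0.4 0.77 0 0 0 0; -1 0.26 0.83 0 0 0 0; -1 0.12 0.86 0 0 0 0; -1 0 0 0 0 0 0"

```text
clock: 10.33
eef_pos: [566.6, -184.5, 101.7]
tool_rot: [3.139, 0.001, 1.777]
force: [2.7, 2.1, 4.3]
width: 19.8
gripper_force: 59.0
```

Emit:
move_arm:
  targets: "-1 -0.22 1.72 0 0 0 0; -1 -0.8 1.54 0 0 0 0; -1 -1.28 1.18 0 0 0 0; -1 -1.6 0.67 0 0 0 0; -1 0 0 0 0 0 0"

```text
clock: 10.75
eef_pos: [624.4, -216.7, 101.7]
tool_rot: [3.139, 0.004, 1.773]
force: [1.8, -3.0, 4.5]
width: 20.2
gripper_force: 60.2
```

```bash
python3 - <<'E'
from arc import *
from cell import read_state
s=read_state();e=s["eef_pos"];c=np.array([577,-233.5]);v=e[:2]-c;a=np.degrees(np.arctan2(v[1],v[0]));print(e,a,np.hypot(*v),a-np.degrees(.209),s["force"])
arc(c,50,[-5]*6,24.3,1.775)
print();arc(c,50,[-22]*15,-5.7,1.775)
E
```

```text
[ 624.43781414 -216.65392384  101.74781589] 19.550924748079705 50.34020751363748 7.5761068298455 [ 1.75804247 -2.95714966  4.49063003]
-1 -0.43 0.08 0 0 0 0; -1 -0.43 0.04 0 0 0 0; -1 -0.44 0.00 0 0 0 0; -1 -0.43 -0.04 0 0 0 0; -1 -0.43 -0.07 0 0 0 0
-1 -0.42 -0.11 0 0 0 0

-1 -1.68 -0.91 0 0 0 0; -1 -1.22 -1.47 0 0 0 0; -1 -0.58 -1.82 0 0 0 0; -1 0.15 -1.90 0 0 0 0; -1 0.85 -1.71 0 0 0 0
-1 1.43 -1.27 0 0 0 0; -1 1.80 -0.64 0 0 0 0; -1 1.91 0.08 0 0 0 0; -1 1.74 0.79 0 0 0 0; -1 1.32 1.38 0 0 0 0
-1 0.70 1.77 0 0 0 0; -1 -0.01 1.91 0 0 0 0; -1 -0.73 1.76 0 0 0 0; -1 -1.34 1.36 0 0 0 0; -1 -1.75 0.76 0 0 0 0
```

Emit:
move_arm:
  targets: "-1 -0.43 0.08 0 0 0 0; -1 -0.43 0.04 0 0 0 0; -1 -0.44 0 0 0 0 0; -1 0 0 0 0 0 0"

```text
clock: 11.08
eef_pos: [626.6, -225.2, 101.7]
tool_rot: [3.14, -0.0, 1.775]
force: [-0.4, -0.3, 6.7]
width: 20.2
gripper_force: 60.2
```

Emit:
move_arm:
  targets: "-1 -0.43 -0.04 0 0 0 0; -1 0 0 0 0 0 0"

```text
clock: 11.25
eef_pos: [627.1, -229.0, 101.8]
tool_rot: [3.14, -0.001, 1.775]
force: [-1.3, 0.4, 5.5]
width: 20.3
gripper_force: 60.2
```

Emit:
move_arm:
  targets: "-1 -0.43 -0.07 0 0 0 0; -1 0 0 0 0 0 0"

```text
clock: 11.42
eef_pos: [627.3, -233.2, 101.7]
tool_rot: [3.14, -0.001, 1.775]
force: [0.9, 0.2, 5.9]
width: 20.1
gripper_force: 60.2
```

Emit:
move_arm:
  targets: "-1 -0.42 -0.11 0 0 0 0; -1 -1.68 -0.91 0 0 0 0; -1 -1.22 -1.47 0 0 0 0; -1 -0.58 -1.82 0 0 0 0; -1 0.15 -1.9 0 0 0 0"

```text
clock: 11.83
eef_pos: [575.9, -283.4, 101.7]
tool_rot: [3.137, 0.001, 1.776]
force: [4.2, 4.2, 4.4]
width: 19.8
gripper_force: 60.0
```

Emit:
move_arm:
  targets: "-1 0.85 -1.71 0 0 0 0; -1 1.43 -1.27 0 0 0 0; -1 1.8 -0.64 0 0 0 0; -1 1.91 0.08 0 0 0 0; -1 1.74 0.79 0 0 0 0"

```text
clock: 12.25
eef_pos: [530.7, -214.9, 101.8]
tool_rot: [3.14, 0.004, 1.773]
force: [4.5, -6.4, -0.3]
width: 20.1
gripper_force: 60.2
```

Emit:
move_arm:
  targets: "-1 1.32 1.38 0 0 0 0; -1 0.7 1.77 0 0 0 0; -1 -0.01 1.91 0 0 0 0; -1 -0.73 1.76 0 0 0 0; -1 -1.34 1.36 0 0 0 0"

```text
clock: 12.67
eef_pos: [610.7, -196.0, 101.6]
tool_rot: [-3.139, -0.001, 1.777]
force: [-8.6, -3.3, 9.0]
width: 19.7
gripper_force: 61.3
```

Emit:
move_arm:
  targets: "-1 -1.75 0.76 0 0 0 0; -1 0 0 0 0 0 0"

```text
clock: 12.83
eef_pos: [624.2, -216.2, 101.7]
tool_rot: [3.139, 0.004, 1.773]
force: [0.8, -3.3, 6.3]
width: 20.2
gripper_force: 61.0
```

Emit:
move_arm:
  targets: "-1 -0.43 0.08 0 0 0 0; -1 -0.43 0.04 0 0 0 0; -1 0 0 0 0 0 0"

```text
clock: 13.08
eef_pos: [625.5, -220.3, 101.7]
tool_rot: [3.14, -0.001, 1.775]
force: [-0.5, -0.2, 7.4]
width: 20.0
gripper_force: 61.0
```

Emit:
move_arm:
  targets: "-1 -0.44 0 0 0 0 0; -1 0 0 0 0 0 0"

```text
clock: 13.25
eef_pos: [626.1, -222.8, 101.7]
tool_rot: [3.141, -0.004, 1.776]
force: [-1.3, 2.9, 8.6]
width: 19.9
gripper_force: 61.2
```

Emit:
move_arm:
  targets: "-1 -0.2 0 0 0 0 0; -1 0 0 0 0 0 0; -1 0 0 0 0 0 0"

```text
clock: 13.5
eef_pos: [626.2, -222.7, 101.7]
tool_rot: [-3.142, -0.006, 1.777]
force: [-2.6, 5.5, 9.8]
width: 20.1
gripper_force: 61.4
```

Emit:
move_arm:
  targets: "-1 -0.2 0 0 0 0 0; -1 0 0 0 0 0 0; -1 0 0 0 0 0 0"

```text
clock: 13.75
eef_pos: [626.1, -222.8, 101.7]
tool_rot: [-3.141, -0.009, 1.778]
force: [-5.2, 9.0, 11.8]
width: 20.5
gripper_force: 61.6
```

Emit:
move_arm:
  targets: "-1 -0.4 0 0 0 0 0; -1 0 0 0 0 0 0; -1 0 0 0 0 0 0; -1 0 0 0 0 0 0"

```text
clock: 14.08
eef_pos: [626.1, -222.8, 101.6]
tool_rot: [-3.139, -0.015, 1.78]
force: [-5.9, 16.0, 16.9]
width: 19.9
gripper_force: 62.0
```

```bash
python3 - <<'E'
from arc import *
arc([577.2,-233.2],50,[24]*15,9.3,1.775)
E
```

```text
-1 2.05 -0.35 0 0 0 0; -1 1.73 -1.15 0 0 0 0; -1 1.11 -1.76 0 0 0 0; -1 0.30 -2.06 0 0 0 0; -1 -0.56 -2.00 0 0 0 0
-1 -1.33 -1.60 0 0 0 0; -1 -1.86 -0.92 0 0 0 0; -1 -2.08 -0.09 0 0 0 0; -1 -1.93 0.77 0 0 0 0; -1 -1.45 1.49 0 0 0 0
-1 -0.72 1.95 0 0 0 0; -1 0.13 2.08 0 0 0 0; -1 0.96 1.84 0 0 0 0; -1 1.63 1.29 0 0 0 0; -1 2.01 0.52 0 0 0 0
```

Emit:
move_arm:
  targets: "-1 0.8 0 0 0 0 0; -1 2.05 -0.35 0 0 0 0; -1 1.73 -1.15 0 0 0 0; -1 1.11 -1.76 0 0 0 0; -1 0.3 -2.06 0 0 0 0"

```text
clock: 14.5
eef_pos: [565.6, -184.6, 101.8]
tool_rot: [3.136, 0.004, 1.778]
force: [5.7, -8.5, -3.5]
width: 20.4
gripper_force: 60.2
```

Emit:
move_arm:
  targets: "-1 -0.56 -2 0 0 0 0; -1 -1.33 -1.6 0 0 0 0; -1 -1.86 -0.92 0 0 0 0; -1 -2.08 -0.09 0 0 0 0; -1 -1.93 0.77 0 0 0 0"

```text
clock: 14.92
eef_pos: [540.2, -267.1, 101.7]
tool_rot: [-3.141, -0.005, 1.775]
force: [3.2, 8.4, 6.7]
width: 20.3
gripper_force: 61.3
```

Emit:
move_arm:
  targets: "-1 -1.45 1.49 0 0 0 0; -1 -0.72 1.95 0 0 0 0; -1 0.13 2.08 0 0 0 0; -1 0.96 1.84 0 0 0 0; -1 1.63 1.29 0 0 0 0"

```text
clock: 15.33
eef_pos: [625.1, -248.2, 101.7]
tool_rot: [-3.141, 0.003, 1.773]
force: [-6.7, -2.6, 9.9]
width: 20.6
gripper_force: 61.6
```

Emit:
move_arm:
  targets: "-1 2.01 0.52 0 0 0 0; -1 0 0 0 0 0 0"

```text
clock: 15.5
eef_pos: [625.6, -220.3, 101.7]
tool_rot: [-3.14, -0.004, 1.78]
force: [-2.0, 2.6, 7.3]
width: 20.3
gripper_force: 61.4
```

Emit:
move_arm:
  targets: "-1 2.05 -0.35 0 0 0 0; -1 1.73 -1.15 0 0 0 0; -1 1.11 -1.76 0 0 0 0; -1 0.3 -2.06 0 0 0 0; -1 -0.56 -2 0 0 0 0"

```text
clock: 15.92
eef_pos: [547.2, -193.2, 101.8]
tool_rot: [3.136, 0.002, 1.779]
force: [9.8, -3.8, -3.0]
width: 19.6
gripper_force: 60.8
```

Emit:
move_arm:
  targets: "-1 -1.33 -1.6 0 0 0 0; -1 -1.86 -0.92 0 0 0 0; -1 -2.08 -0.09 0 0 0 0; -1 -1.93 0.77 0 0 0 0; -1 -1.45 1.49 0 0 0 0"

```text
clock: 16.33
eef_pos: [557.5, -279.4, 101.7]
tool_rot: [-3.14, -0.004, 1.773]
force: [-1.2, 6.5, 9.5]
width: 20.1
gripper_force: 62.1
```

Emit:
move_arm:
  targets: "-1 -0.72 1.95 0 0 0 0; -1 0.13 2.08 0 0 0 0; -1 0.96 1.84 0 0 0 0; -1 1.63 1.29 0 0 0 0; -1 0 0 0 0 0 0"

```text
clock: 16.75
eef_pos: [626.7, -240.5, 101.7]
tool_rot: [3.141, -0.004, 1.78]
force: [-1.6, 4.1, 8.9]
width: 20.3
gripper_force: 62.0
```

Emit:
move_arm:
  targets: "-1 0.8 0.26 0 0 0 0; -1 0.4 0.1 0 0 0 0; -1 0 0 0 0 0 0; -1 0 0 0 0 0 0"

```text
clock: 17.08
eef_pos: [627.3, -232.1, 101.8]
tool_rot: [3.14, -0.001, 1.776]
force: [0.3, 0.1, 6.8]
width: 20.5
gripper_force: 61.8
```

Emit:
move_arm:
  targets: "-1 0.4 0.05 0 0 0 0; -1 0.3 0.02 0 0 0 0; -1 0 0 0 0 0 0; -1 0 0 0 0 0 0"

```text
clock: 17.42
eef_pos: [626.7, -225.8, 101.7]
tool_rot: [3.139, 0.0, 1.776]
force: [1.4, -1.2, 7.0]
width: 20.3
gripper_force: 61.9
```

```bash
python3 - <<'E'
from cell import read_state
s=read_state();print(s["eef_pos"],s["tool_rot"],s["force"],s["qpos"])
E
```

```text
[ 626.70209331 -225.83149486  101.73611683] [3.13939859e+00 1.44831279e-04 1.77585716e+00] [ 1.3730356  -1.19380921  7.04641582] [ 0.15072045  0.81477236  0.27009471  1.58356694 -0.28121336  0.77973541
  0.74568968]
```

Emit:
move_arm:
  targets: "-1 0.3 -0.03 0 0 0 0; -1 0 0 0 0 0 0; -1 0 0 0 0 0 0; -1 0 0 0 0 0 0"

```text
clock: 17.75
eef_pos: [626.2, -223.0, 101.7]
tool_rot: [3.139, 0.0, 1.776]
force: [1.8, -0.7, 6.6]
width: 20.6
gripper_force: 61.9
```

```bash
python3 - <<'E'
import cv2,numpy as np
from cell import cams,read_state
a=[]
s=cams.get_image("scene")["color"][:,:,::-1];t=cams.get_image("top")["color"][:,:,::-1]
f=lambda m:cv2.resize(m,None,fx=3,fy=3,interpolation=cv2.INTER_CUBIC)
cv2.imwrite("pics/end.png",np.hstack([f(s[120:240,210:345]),f(t[140:260,220:350])]))
r=read_state();print(r["eef_pos"],r["force"],r["qd"].max())
E
```

```text
[ 626.18105334 -223.05771423  101.74565948] [ 3.33141043 -0.41391535  6.66700712] 0.0013747305946242292
```

View pics/end.png

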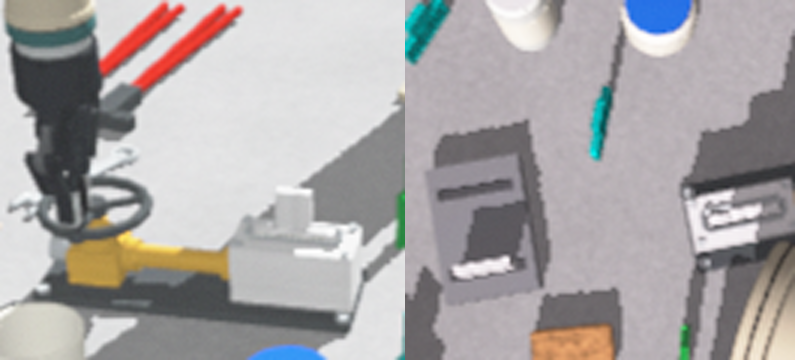

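The picture shows the cassette home at (293,225), the blank still in the rack at (485,268), and the handle held between the fingers at (72,200).

```bash
python3 -c "
from cell import order
print(order.finish_job())"
```

```text
the job is handed in; nothing more can be done
None
```

The job is handed in: the cassette is fully home in the slot, and the valve was closed hard against its stop, then backed off two turns to within about 0.3° by measured pose. The arm is still gripping the handle and holding the wheel, and the blanking plate is still in the rack.

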